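# Put the transmitter on line at the calibration manifold

## Robot

A 6-joint arm with a two-finger parallel gripper is mounted at the origin on the work surface. World frame = base frame: x ahead of the robot, y to its left, z up, the work surface at z = 0. Lengths are in m, angles in rad, forces in N, time in s.
With the tool pointing down it reaches from about 0.25 to 0.725 m from the base axis. Payload 4 kg.
Tool frame: the origin (TCP) lies midway between the tips of the shut fingers; the grasp point (between the pads) lies 19 mm behind it; z points along the fingers, y is the line along which they close (so a half turn about z gives the same grasp; the last joint's range is limited). The gripper opens to 85 mm and grips with 20 to 120 N. Pads are 22 mm wide; open, the fingers measure 114 mm over their backs; the gripper's body (76 mm by 85 mm) begins 54 mm behind the grasp point. The pads swing forward as they close: fully open they stand 13 mm farther back than shut.
Start: joints at [-1.146, 0.241, 0.005, 1.335, 0, 1.571], TCP at [0.206, -0.456, 0.231] pointing down, gripper open.
Joint ranges: [-2.72, 2.72], [-1.05, 1.87], [-1.09, 1.28], [-1.99, 2.15], [-1.42, 1.44], [-3.14, 3.14]. Speed limits (rad/s): [2.79, 2.79, 3.14, 3.14, 3.14, 3.14].

## Interface

Orientations are given as a unit quaternion [x, y, z, w].
In Python, from workcell import bot gives the robot as it stands.
- The arm moves only by the tool move_arm, never from a script. Its argument "motion" is a list of rows, each an object of numbers: "x", "y", "z": the shift along the tool's x, y, z in cm; "yaw": the turn about the tool's z in degrees. A call has 1 to 20 rows; each row is the pose to reach, as a shift and turn from the pose commanded when the call began, along the tool's axes at that moment; what a row does not reach only later rows make up. A row lasts 1/8 s, in which the tool goes at most 62.5 mm and 10.7 degrees, less where a joint would pass 70% of its speed; a pose out of reach is approached as far as the arm can. A call with a gripper value outside its range is refused whole. "gripper" is the opening, from -1 (shut) to 1 (fully open), set as the call begins (left out, the last holds). The fingers move at their own pace and stop on an object; the grip force is fixed at half the most. Time passes only in rows, so rows that repeat a pose let the fingers close. It gives the time, the measured TCP pose, the force, the opening and the grip force at its end, in the units of the state.
- bot.get_obs(): the state, without advancing time (a new reading comes with each control period).
- bot.camera(name): name is "side" or "top" or "wrist"; returns the picture (420x560x3 uint8, blue, green, red); there is no depth.
- bot.camera_model(name): a dict with "K" (3x3 intrinsics, pixels), "world_from_camera" (4x4, takes a point from camera to world coordinates). Camera axes: x right, y down, z forward; pixel columns grow to the right and rows downward; lengths in m; the calibration is good to about 2 mm. A picture is of the moment at which its call begins: read the wrist's pose just before it. camera_model takes no time and is no camera call; for the wrist camera it gives the pose at the moment of the call.
- bot.job_done(): hands the job in; it is judged then, once.
Trained networks look in the newest picture that a camera, given by its name, has taken for a name from the list of things; names that differ only in an ending like _2 or _b are one class to them, and where a whole thing is asked for, a point or a joint stands for the part that bears it (a point fixed in the world has none). Each returns a list of dicts, best first, with "score" (0 to 1); they miss things now and then, are a little off and sometimes report something else, mostly with a low value. They report only what shows in the picture. A call takes as long as a camera call.
- bot.cut_out(camera, name): "mask" (420x560 bool, what is visible of it) and "centre" ([row, column] in pixels, amid what is visible of it).
The state is a dict: "clock": time; "joint_pos": joint angles; "joint_vel": joint speeds; "tau": joint torques, N m; "eef_pos": TCP position; "tool_rot": TCP orientation; "ft_force": force on the tool from outside, world axes, zero at the start; "ft_torque": the same for the moment, N m; "grip_width": finger opening in m; "grasp_force": force on a finger pad.
Only numpy, scipy, OpenCV 4.12 (cv2) and the standard library are available. Lean on these libraries where they do the work, as an engineer would, in place of code of your own. Each camera call takes 0.05 s, during which the arm holds its last target. There are 200 camera calls.

## Task

Put the pressure transmitter on line: with a finger, push the lever of the vent's valve (the station with the brass silencer) fully shut, square across its tube, and only then push the lever of the valve in front of the blue transmitter fully open, in line with its tube, end towards the robot. Push each lever from one side without gripping it, leave the blanked station's valve shut, and leave the loose things on the bench where they are.

Things in the scene. Friction and masses are not known exactly. Their poses are not given: they have to be found in the camera images.
- plate: Satin metal manifold base plate, 300 (x) by 420 (y) mm, on feet, top face 45 mm above the table; origin under its centre. It does not move. Three valve stations stand on it in a row along its y axis, 140 mm apart, in an order that changes from run to run.
- transmitter_station: Fixed valve station, with the pressure transmitter on its rear block: big round blue housing, 96 mm across, top 257 mm above the table. Origin on the plate's top, on the lever's vertical axis; x along the tube away from the robot, y left, z up, parallel to the plate's axes. Rear block 160 mm behind the origin; both blocks 50 mm cubes.
- transmitter_pivot (a point): Point on the transmitter lever's vertical turning axis, at mid height of the lever, 117 mm above the table (22 mm above its valve block); axes as the station's. The lever is a straight flat steel arm with a black grip strip on each long side, 18 mm wide from 23 to 101 mm out, its top 127 and underside 107 mm above the table; beyond the block there are 60 mm free beneath it.
- transmitter_lever (a joint): Angle of the transmitter lever, rad, growing anticlockwise from above. 0 = shut: square across the tube, pointing to the station's +y (left). pi/2 = open: in line with the tube, pointing to the station's -x (to the robot). Hard stops at both; stays where left; takes 0.12 N m to turn (about 1.5 N at 80 mm out). It starts shut or up to 0.3 rad off.
- transmitter_tip (a point): Middle of the outer end of the transmitter lever, 105 mm from its axis; turns with the lever.
- vent_station: Fixed valve station, with the vent on its rear block: a tapering brass silencer, 32 mm wide, 62 mm tall, top 157 mm above the table. Origin on the plate's top, on the lever's vertical axis; x along the tube away from the robot, y left, z up, parallel to the plate's axes. Rear block 160 mm behind the origin; both blocks 50 mm cubes.
- vent_pivot (a point): Point on the vent lever's vertical turning axis, at mid height of the lever, 117 mm above the table (22 mm above its valve block); axes as the station's. The lever is a straight flat steel arm with a black grip strip on each long side, 18 mm wide from 23 to 101 mm out, its top 127 and underside 107 mm above the table; beyond the block there are 60 mm free beneath it.
- vent_lever (a joint): Angle of the vent lever, rad, growing anticlockwise from above. 0 = shut: square across the tube, pointing to the station's +y (left). pi/2 = open: in line with the tube, pointing to the station's -x (to the robot). Hard stops at both; stays where left; takes 0.12 N m to turn (about 1.5 N at 80 mm out). It starts open, between 1.1 and 1.57.
- vent_tip (a point): Middle of the outer end of the vent lever, 105 mm from its axis; turns with the lever.
- blank_station: Fixed valve station, blanked: only a flat steel hexagon plug, 36 mm wide, 18 mm tall, on its rear block. Origin on the plate's top, on the lever's vertical axis; x along the tube away from the robot, y left, z up, parallel to the plate's axes. Rear block 160 mm behind the origin; both blocks 50 mm cubes.
- blank_pivot (a point): Point on the blank lever's vertical turning axis, at mid height of the lever, 117 mm above the table (22 mm above its valve block); axes as the station's. The lever is a straight flat steel arm with a black grip strip on each long side, 18 mm wide from 23 to 101 mm out, its top 127 and underside 107 mm above the table; beyond the block there are 60 mm free beneath it.
- blank_lever (a joint): Angle of the blank lever, rad, growing anticlockwise from above. 0 = shut: square across the tube, pointing to the station's +y (left). pi/2 = open: in line with the tube, pointing to the station's -x (to the robot). Hard stops at both; stays where left; takes 0.12 N m to turn (about 1.5 N at 80 mm out). It starts shut.
- blank_tip (a point): Middle of the outer end of the blank lever, 105 mm from its axis; turns with the lever.
- wrench: Loose steel wrench, 180 mm, lying on the table; bystander. Origin under its middle, x along it.
- sealant: Loose jar, 56 mm wide, 75 mm tall; bystander. Origin under its centre.
- spare_plug: Loose steel hexagon plug, 36 mm wide, 34 mm tall, standing head up on the plate between two stations; bystander. Origin under its centre.

How it is judged:
On the way, in this order (a step that is already met when the one before it is completed fails the run):
1. the vent's valve is fully shut (value of joint vent_lever below 0.1 rad), for 0.2 s.
2. the transmitter's valve is fully open (value of joint transmitter_lever above 1.47 rad and value of joint vent_lever below 0.1 rad), for 0.2 s.
At the end, for the whole second after the job is handed in: The vent lever is within 0.1 rad of its shut stop, the transmitter lever within 0.1 rad of its open stop (above 1.47), the blanked station's lever still shut (under 0.15 rad), all levers at rest, and wrench, jar and spare plug within 20 mm of where they started (all of step 2 and value of joint blank_lever below 0.15 rad and velocity of joint transmitter_lever between -0.05 and 0.05 rad/s and velocity of joint vent_lever between -0.05 and 0.05 rad/s and velocity of joint blank_lever between -0.05 and 0.05 rad/s and distance of each of wrench, sealant, spare_plug from where it was at the start of the episode below 0.02 m); the robot touches nothing.
It fails at once if the transmitter's valve is opened while the vent is still open (value of joint transmitter_lever above 0.7 rad and value of joint vent_lever above 0.25 rad).
It fails at once if the blanked station's valve is opened (value of joint blank_lever above 0.15 rad).
It fails at once if a lever is gripped from both sides instead of pushed (contact force between each of transmitter_lever_c3, transmitter_lever_c4 and the fingers above 2 N or contact force between each of vent_lever_c3, vent_lever_c4 and the fingers above 2 N or contact force between each of blank_lever_c3, blank_lever_c4 and the fingers above 2 N).
It fails at once if the wrench, jar or spare plug is moved or lifted (over 20 mm) (distance of any of wrench, sealant, spare_plug from where it was at the start of the episode above 0.02 m).
It also fails if it takes over 48 s, if anything falls off the work surface, if the arm or the gripper's body presses on something with over 40 N, if the wrist force passes 120 N, or if a joint passes its speed limit or range.

## Working session

There is one attempt and no reset: what is moved stays moved. The work goes in short steps, Python scripts to look and compute and a tool call to move; the robot and the scene stay as the last step left them, time stands still between calls to the robot, and variables do not carry over. Pictures are saved under pics/ and viewed, at most 10 in all, crops included, and the job is handed in when it is done.

Besides the shell and the picture viewer there is one more tool, called after ">>>" in YAML: its name, and indented under it one key for each argument. move_arm: Moves the arm, as the interface text tells. Its arguments: {"type":"object","properties":{"motion":{"type":"array"},"gripper":{"type":"number"}},"required":["motion"]}

```bash
mkdir -p pics
cat > h.py <<'E'
import numpy as np, cv2
from workcell import bot
def hit(cam, rc, z):
    m=bot.camera_model(cam); T=np.array(m["world_from_camera"]); K=np.array(m["K"])
    d=T[:3,:3]@np.linalg.solve(K,[rc[1],rc[0],1.]); o=T[:3,3]
    return o+d*(z-o[2])/d[2]
def proj(cam,p):
    m=bot.camera_model(cam); T=np.linalg.inv(np.array(m["world_from_camera"])); K=np.array(m["K"])
    c=K@(T[:3,:3]@np.array(p)+T[:3,3]); return c[:2]/c[2]
E
python3 - <<'E'
from h import *
np.set_printoptions(precision=3,suppress=True)
for c in ("top","side"):
    im=bot.camera(c); cv2.imwrite(f"pics/{c}0.png",im)
    print(c,np.array(bot.camera_model(c)["world_from_camera"])[:3,3])
    for n,z in (("plate",.045),("transmitter_station",.1),("vent_station",.1),("blank_station",.1),("transmitter_lever",.127),("vent_lever",.127),("blank_lever",.127),("wrench",.005),("sealant",.075),("spare_plug",.079)):
        for r in bot.cut_out(c,n)[:2]:
            m=r["mask"].astype(np.uint8); rect=cv2.minAreaRect(cv2.findNonZero(m)) if m.any() else None
            print(n,round(r["score"],2),np.round(r["centre"]),hit(c,r["centre"],z),m.sum(),
              [hit(c,p[::-1],z)[:2] for p in cv2.boxPoints(rect)] if c=="top" and "lever" in n or n=="plate" else "")
print(bot.get_obs()["eef_pos"],bot.get_obs()["tool_rot"],bot.get_obs()["clock"])
E
```

```text
top [0.426 0.06  1.562]
plate 0.93 [175. 304.] [ 0.631 -0.009  0.045] 11422 [array([0.756, 0.233]), array([ 0.817, -0.19 ]), array([ 0.516, -0.228]), array([0.457, 0.189])]
transmitter_station 0.65 [147. 301.] [0.7   0.003 0.1  ] 2359 
vent_station 0.62 [194. 253.] [0.572 0.133 0.1  ] 1185 
blank_station 0.8 [178. 351.] [ 0.617 -0.133  0.1  ] 1242 
transmitter_lever 0.63 [204. 289.] [0.543 0.035 0.127] 350 [array([0.526, 0.09 ]), array([ 0.58 , -0.017]), array([ 0.552, -0.03 ]), array([0.498, 0.076])]
vent_lever 0.67 [218. 254.] [0.506 0.128 0.127] 326 [array([0.553, 0.143]), array([0.553, 0.114]), array([0.437, 0.114]), array([0.437, 0.142])]
vent_lever 0.16 [146. 299.] [0.698 0.008 0.127] 2345 [array([0.511, 0.088]), array([0.792, 0.076]), array([ 0.786, -0.051]), array([ 0.506, -0.037])]
blank_lever 0.6 [193. 343.] [ 0.572 -0.109  0.127] 310 [array([ 0.568, -0.042]), array([ 0.593, -0.156]), array([ 0.566, -0.162]), array([ 0.541, -0.048])]
wrench 0.78 [274. 402.] [ 0.356 -0.288  0.005] 423 
sealant 0.66 [209. 139.] [0.532 0.443 0.075] 402 
sealant 0.21 [193. 250.] [0.576 0.141 0.075] 1226 
spare_plug 0.64 [150. 274.] [0.695 0.077 0.079] 110 
side [0.047 0.656 0.864]
plate 0.75 [215. 268.] [0.597 0.051 0.045] 8585 [array([0.75 , 0.235]), array([ 0.936, -0.337]), array([ 0.507, -0.221]), array([0.444, 0.249])]
transmitter_station 0.56 [159. 247.] [ 0.741 -0.035  0.1  ] 3497 
vent_station 0.56 [224. 250.] [0.574 0.138 0.1  ] 2172 
blank_station 0.65 [161. 301.] [ 0.623 -0.118  0.1  ] 1314 
transmitter_lever 0.66 [196. 296.] [0.531 0.023 0.127] 407 
vent_lever 0.77 [231. 279.] [0.492 0.133 0.127] 499 
blank_lever 0.86 [167. 318.] [ 0.555 -0.1    0.127] 304 
sealant 0.63 [348. 160.] [0.507 0.466 0.075] 1056 
spare_plug 0.59 [198. 228.] [0.693 0.092 0.079] 185 
spare_plug 0.55 [166. 317.] [ 0.592 -0.149  0.079] 356 
[ 0.206 -0.456  0.231] [ 0.978  0.211 -0.     0.   ] 1.1
```

Run:
```python
import cv2
a=cv2.imread("pics/top0.png"); cv2.imwrite("pics/topc.png",cv2.resize(a[110:270,210:410],None,fx=3.7,fy=3.7,interpolation=cv2.INTER_CUBIC))
```

```text
(no output)
```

View pics/topc.png

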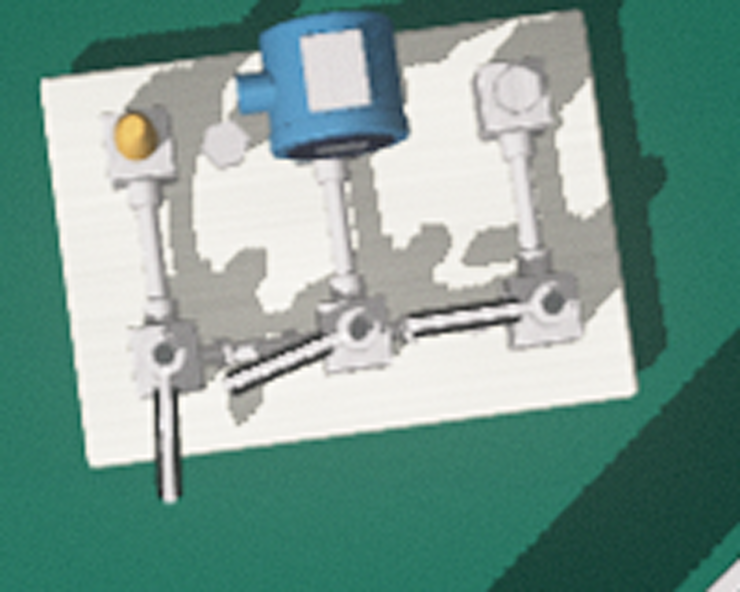

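View pics/side0.png

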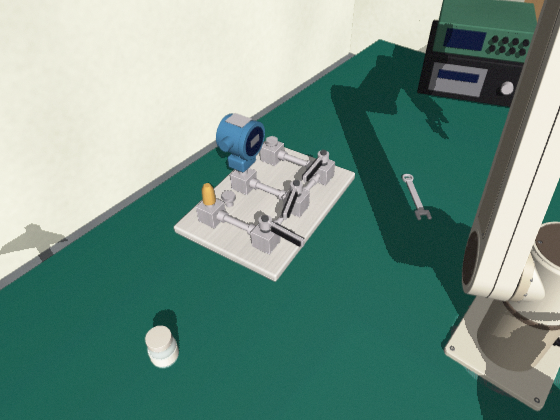

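The top view shows the vent station on the left (hub at crop ~163,353, lever towards the robot). The transmitter is in the middle (hub ~357,327, lever end ~228,385, roughly 0.28 rad off shut), and the blank is on the right (hub ~548,302, shut). The spare plug stands behind, between vent and transmitter. The wrench (side view ~415,195) and jar (~160,347) are clear of the work. Next I move above the front with the fingers shut.

>>> move_arm:
  motion:
    - {"x": 4,"y": -4,"z": -2,"yaw": 4}
    - {"x": 8,"y": -8,"z": -2,"yaw": 8}
    - {"x": 12,"y": -12,"z": -2,"yaw": 12}
    - {"x": 16,"y": -16,"z": -2,"yaw": 16.4}
    - {"x": 20,"y": -20,"z": -2,"yaw": 16.4}
    - {"x": 24,"y": -24,"z": -2,"yaw": 16.4}
    - {"x": 28,"y": -28,"z": -2,"yaw": 16.4}
    - {"x": 32,"y": -32,"z": -2,"yaw": 16.4}
    - {"x": 36,"y": -36,"z": -2,"yaw": 16.4}
    - {"x": 39,"y": -39,"z": -2,"yaw": 16.4}
    - {"x": 39,"y": -39,"z": -2,"yaw": 16.4}
    - {"x": 39,"y": -39,"z": -2,"yaw": 16.4}
    - {"x": 39,"y": -39,"z": -2,"yaw": 16.4}
  gripper: -1

```text
clock: 2.72
eef_pos: [0.4007, 0.0566, 0.2514]
tool_rot: [0.998, 0.07, -0.0, -0.001]
ft_force: [0.2, -0.4, 0.8]
grip_width: -0.0004
grasp_force: 0.0
```

```bash
cat >> h.py <<'E'
def fit(cam,n):
    "lever: hub end->tip by major axis of mask at z=.127"
    for r in bot.cut_out(cam,n)[:1]:
        ys,xs=np.nonzero(r["mask"]); P=np.array([hit(cam,(y,x),.127)[:2] for y,x in zip(ys,xs)])
        b=cv2.minAreaRect(P.astype(np.float32)*1000)
        print(n,round(r["score"],2),len(P),"rect mm",np.round(cv2.boxPoints(b)).tolist())
E
python3 - <<'E'
from h import *
im=bot.camera("wrist"); cv2.imwrite("pics/w1.png",im)
for n in ("transmitter_lever","vent_lever","blank_lever"): fit("wrist",n)
a=np.radians(8); ex=np.array([np.cos(a),np.sin(a),0]); ey=np.array([-np.sin(a),np.cos(a),0])
pv=np.array([.542,.128,.127])
for k in range(3):
    p=pv-.14*k*ey
    u=proj("wrist",p); print(p,u)
    cv2.circle(im,tuple(int(v) for v in u),4,(0,0,255),-1) if abs(u).max()<900 else 0
cv2.imwrite("pics/w1a.png",im)
E
```

```text
Traceback (most recent call last):
  File "h.py", line 13, in fit
    ys,xs=np.nonzero(r["mask"]); P=np.array([hit(cam,(y,x),.127)[:2] for y,x in zip(ys,xs)])
                                             ~~~^^^^^^^^^^^^^^^^
  File "h.py", line 4, in hit
    m=bot.camera_model(cam); T=np.array(m["world_from_camera"]); K=np.array(m["K"])
ValueError: time passes only in moves, steps and waits
```

```bash
sed -i 's/bot\.camera_model(cam)/model(cam)/; 2a from functools import lru_cache\nmodel=lru_cache(None)(lambda c: bot.camera_model(c))' h.py
python3 - <<'E'
from h import *
im=bot.camera("wrist"); cv2.imwrite("pics/w1.png",im)
for n in ("transmitter_lever","vent_lever","blank_lever"): fit("wrist",n)
a=np.radians(8); ex=np.array([np.cos(a),np.sin(a),0]); ey=np.array([-np.sin(a),np.cos(a),0])
pv=np.array([.542,.128,.127])
for k in range(3):
    p=pv-.14*k*ey
    u=proj("wrist",p); print(p,u)
    cv2.circle(im,tuple(int(v) for v in u),4,(0,0,255),-1) if abs(u).max()<900 else 0
cv2.imwrite("pics/w1a.png",im)
print(bot.get_obs()["clock"])
E
```

```text
transmitter_lever 0.55 4507 rect mm [[506.0, 79.0], [546.0, -33.0], [568.0, -25.0], [528.0, 87.0]]
vent_lever 0.72 4279 rect mm [[433.0, 128.0], [436.0, 96.0], [540.0, 108.0], [537.0, 140.0]]
blank_lever 0.78 2479 rect mm [[548.0, -42.0], [559.0, -122.0], [572.0, -120.0], [561.0, -40.0]]
[0.542 0.128 0.127] [204.57836465  -7.10863184]
[ 0.56148423 -0.01063753  0.127     ] [406.65594698  -7.1662267 ]
[ 0.58096847 -0.14927506  0.127     ] [609.33758817  -7.22399372]
3.025
```

View pics/w1a.png

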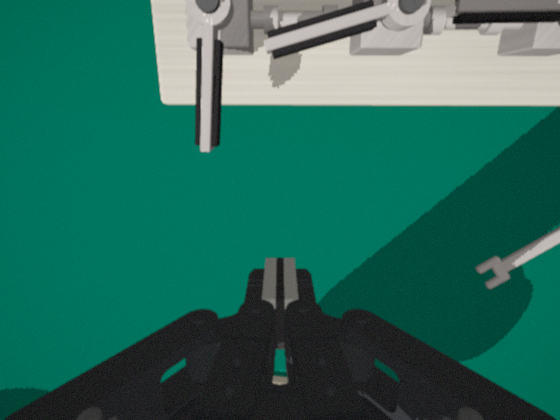

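The wrist view is square to the plate. The vent hub is at (209,3) with its tip at (205,149). The transmitter hub is at (406,8) with its tip at (269,44). The blank lever lies along row 17.

Run:
```python
from h import *
np.set_printoptions(precision=1,suppress=True)
a=np.radians(8); R=np.array([[np.cos(a),np.sin(a)],[-np.sin(a),np.cos(a)]])
o=bot.get_obs(); t=o["eef_pos"][:2]; print(o["eef_pos"])
for n,u,v in (("vhub",209,3),("vtip",205,149),("thub",406,8),("ttip",269,44),("blank",500,17),("blanktip",455,17)):
    for z in (.127,.137):
        d=R@(hit("wrist",(v,u),z)[:2]-t)*100; print(n,z,"tool cm x,y:",d*[1,-1],"world",hit("wrist",(v,u),z)[:2]*1000)
```

```text
[0.4 0.1 0.3]
vhub 0.127 tool cm x,y: [14.3 -4.8] world [536.3 124.8]
vhub 0.137 tool cm x,y: [14.1 -4.6] world [534.2 122.6]
vtip 0.127 tool cm x,y: [ 4.2 -5.8] world [434.5 120.3]
vtip 0.137 tool cm x,y: [ 4.3 -5.6] world [436.2 118.3]
thub 0.127 tool cm x,y: [14.  9.] world [552.5 -12.2]
thub 0.137 tool cm x,y: [13.8  8.6] world [549.8  -9.2]
ttip 0.127 tool cm x,y: [11.7 -0.7] world [516.4  79.9]
ttip 0.137 tool cm x,y: [11.6 -0.6] world [515.   79.4]
blank 0.127 tool cm x,y: [13.5 15.7] world [556.3 -79.2]
blank 0.137 tool cm x,y: [13.3 15.1] world [553.5 -73.8]
blanktip 0.127 tool cm x,y: [13.5 12.5] world [551.9 -47.8]
blanktip 0.137 tool cm x,y: [13.3 12. ] world [549.2 -43.5]
```

>>> move_arm:
  motion:
    - {"x": 3,"y": -0.2,"z": 0}
    - {"x": 5.8,"y": -0.4,"z": 2}
    - {"x": 5.8,"y": -0.4,"z": 6}
    - {"x": 5.8,"y": -0.4,"z": 10}
    - {"x": 5.8,"y": -0.4,"z": 13}
    - {"x": 5.8,"y": -0.4,"z": 15}
    - {"x": 5.8,"y": -0.4,"z": 15}
    - {"x": 5.8,"y": -0.4,"z": 15}

```text
invalid input at $.motion[0]: expected keys x, y, z, yaw
```

>>> move_arm:
  motion:
    - {"x": -0.1,"y": -1.5,"z": 0}
    - {"x": -0.1,"y": -2.9,"z": 0}
    - {"x": -0.2,"y": -3.7,"z": 0}
    - {"x": -0.3,"y": -4.5,"z": 0}
    - {"x": -0.2,"y": -5.3,"z": 0}
    - {"x": -0.1,"y": -6.2,"z": 0}
    - {"x": 0.1,"y": -7.0,"z": 0}
    - {"x": 0.4,"y": -7.8,"z": 0}
    - {"x": 0.8,"y": -8.5,"z": 0}
    - {"x": 1.2,"y": -9.2,"z": 0}
    - {"x": 1.7,"y": -9.9,"z": 0}
    - {"x": 2.2,"y": -10.5,"z": 0}
    - {"x": 2.2,"y": -10.5,"z": 0}

```text
invalid input at $.motion[0]: expected keys x, y, z, yaw
```

>>> move_arm:
  motion:
    - {"x": 3,"y": -0.2,"z": 0,"yaw": 0}
    - {"x": 5.8,"y": -0.4,"z": 2,"yaw": 0}
    - {"x": 5.8,"y": -0.4,"z": 6,"yaw": 0}
    - {"x": 5.8,"y": -0.4,"z": 10,"yaw": 0}
    - {"x": 5.8,"y": -0.4,"z": 13,"yaw": 0}
    - {"x": 5.8,"y": -0.4,"z": 15,"yaw": 0}
    - {"x": 5.8,"y": -0.4,"z": 15,"yaw": 0}
    - {"x": 5.8,"y": -0.4,"z": 15,"yaw": 0}

```text
clock: 4.03
eef_pos: [0.4589, 0.0678, 0.1021]
tool_rot: [0.997, 0.072, 0.0, -0.002]
ft_force: [0.0, -0.2, 0.2]
grip_width: 0.0001
grasp_force: 0.0
```

>>> move_arm:
  motion:
    - {"x": -0.1,"y": -1.5,"z": 0,"yaw": 0}
    - {"x": -0.1,"y": -2.9,"z": 0,"yaw": 0}
    - {"x": -0.2,"y": -3.7,"z": 0,"yaw": 0}
    - {"x": -0.3,"y": -4.5,"z": 0,"yaw": 0}
    - {"x": -0.2,"y": -5.3,"z": 0,"yaw": 0}
    - {"x": -0.1,"y": -6.2,"z": 0,"yaw": 0}
    - {"x": 0.1,"y": -7.0,"z": 0,"yaw": 0}
    - {"x": 0.4,"y": -7.8,"z": 0,"yaw": 0}
    - {"x": 0.8,"y": -8.5,"z": 0,"yaw": 0}
    - {"x": 1.2,"y": -9.2,"z": 0,"yaw": 0}
    - {"x": 1.7,"y": -9.9,"z": 0,"yaw": 0}
    - {"x": 2.2,"y": -10.5,"z": 0,"yaw": 0}
    - {"x": 2.2,"y": -10.5,"z": 0,"yaw": 0}

```text
clock: 5.65
eef_pos: [0.4774, 0.1221, 0.1018]
tool_rot: [0.994, 0.11, -0.003, -0.024]
ft_force: [-1.0, -1.6, -0.5]
grip_width: 0.0
grasp_force: 0.5
```

Run:
```python
from h import *
for c in ("wrist","top"):
    im=bot.camera(c); cv2.imwrite(f"pics/{c}2.png",im)
o=bot.get_obs()
for k,v in o.items(): print(k,np.round(v,3))
w=cv2.imread("pics/wrist2.png"); t=cv2.resize(cv2.imread("pics/top2.png")[110:270,210:410],(525,420))
cv2.imwrite("pics/wt2.png",cv2.resize(np.hstack([w,t]),None,fx=.73,fy=.73))
```

```text
clock 5.75
joint_pos [ 0.22   0.324 -0.238  1.009  0.049  3.141]
joint_vel [-0.003 -0.006 -0.002 -0.001  0.001  0.   ]
tau [ 1.9700e-01 -3.8257e+01  2.2511e+01 -1.2500e-01  2.6900e-01  2.0000e-03]
eef_pos [0.478 0.122 0.102]
tool_rot [ 0.994  0.11  -0.003 -0.024]
ft_force [-0.16  -0.892  0.105]
ft_torque [-0.174  0.065  0.008]
grasp_force 0.239
grip_width 0.0
```

View pics/wt2.png

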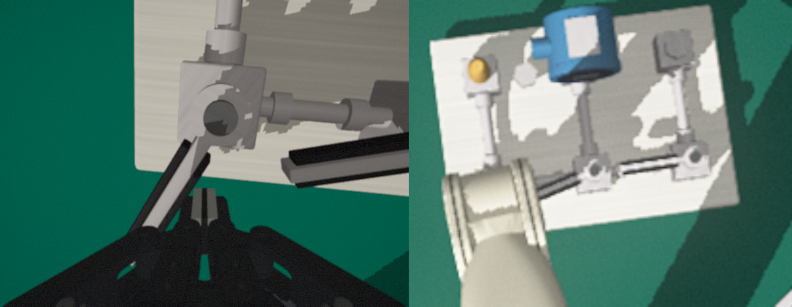

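The wrist joint reached its 3.14 limit, so the push stalled part-way. The wrist view shows the finger still on the right side of the vent lever. I'll back off and turn the tool by 90° to free the joint.

>>> move_arm:
  motion:
    - {"x": -2,"y": 3,"z": 0,"yaw": 0}
    - {"x": -4,"y": 6,"z": 0,"yaw": 0}
    - {"x": -4,"y": 6,"z": 0,"yaw": -10}
    - {"x": -4,"y": 6,"z": 0,"yaw": -20}
    - {"x": -4,"y": 6,"z": 0,"yaw": -30}
    - {"x": -4,"y": 6,"z": 0,"yaw": -40}
    - {"x": -4,"y": 6,"z": 0,"yaw": -50}
    - {"x": -4,"y": 6,"z": 0,"yaw": -60}
    - {"x": -4,"y": 6,"z": 0,"yaw": -70}
    - {"x": -4,"y": 6,"z": 0,"yaw": -80}
    - {"x": -4,"y": 6,"z": 0,"yaw": -90}
    - {"x": -4,"y": 6,"z": 0,"yaw": -90}
    - {"x": -4,"y": 6,"z": 0,"yaw": -90}

```text
clock: 7.38
eef_pos: [0.4513, 0.0544, 0.0993]
tool_rot: [0.626, 0.78, 0.015, -0.019]
ft_force: [0.0, -0.5, -0.1]
grip_width: 0.0003
grasp_force: 0.0
```

```bash
cat >> h.py <<'E'
from scipy.spatial.transform import Rotation as Ro
A=np.radians(8); EX=np.array([np.cos(A),np.sin(A),0]); EY=np.array([-np.sin(A),np.cos(A),0])
V=np.array([.5306,.1243,0]); T=np.array([.550,-.0138,0])
def shift(p):
    o=bot.get_obs(); return np.round(Ro.from_quat(o["tool_rot"]).inv().apply(np.array(p)-o["eef_pos"])*100,1)
def at(piv,q,side,r=.08,off=.022,z=.103):  # side +1: pushes q down, -1: pushes q up
    u=-np.sin(q)*EX+np.cos(q)*EY; n=-np.cos(q)*EX-np.sin(q)*EY
    return piv+r*u+side*off*n+np.array([0,0,z])
E
python3 - <<'E'
from h import *
o=bot.get_obs(); print(Ro.from_quat(o["tool_rot"]).as_matrix().round(3), np.round(o["joint_pos"],2))
for q in (1.5,1.3,1.1,.9,.7,.5,.3,.15,0,-.05): print(q,shift(at(V,q,1)),at(V,q,1).round(3))
E
```

```text
[[-0.216  0.976 -0.011]
 [ 0.975  0.217  0.047]
 [ 0.048 -0.    -0.999]] [ 0.09  0.26 -0.33  0.98  0.05  1.44]
1.5 [ 4.1  1.  -0.2] [0.452 0.097 0.103]
1.3 [ 5.8  1.  -0.1] [0.448 0.113 0.103]
1.1 [ 7.4  1.3 -0. ] [0.448 0.13  0.103]
0.9 [9.  1.9 0.1] [0.45  0.146 0.103]
0.7 [10.3  2.8  0.1] [0.456 0.161 0.103]
0.5 [11.5  4.   0.2] [0.465 0.175 0.103]
0.3 [12.4  5.4  0.2] [0.477 0.187 0.103]
0.15 [12.9  6.5  0.3] [0.487 0.195 0.103]
0 [13.3  7.7  0.3] [0.498 0.2   0.103]
-0.05 [13.3  8.1  0.3] [0.502 0.202 0.103]
```

>>> move_arm:
  motion:
    - {"x": 2,"y": 0.5,"z": -0.2,"yaw": 4.5}
    - {"x": 4.1,"y": 1.0,"z": -0.2,"yaw": 4.5}
    - {"x": 5.8,"y": 1.0,"z": -0.1,"yaw": 4.5}
    - {"x": 6.6,"y": 1.1,"z": 0,"yaw": 4.5}
    - {"x": 7.4,"y": 1.3,"z": 0,"yaw": 4.5}
    - {"x": 8.2,"y": 1.6,"z": 0,"yaw": 4.5}
    - {"x": 9.0,"y": 1.9,"z": 0.1,"yaw": 4.5}
    - {"x": 9.7,"y": 2.3,"z": 0.1,"yaw": 4.5}
    - {"x": 10.3,"y": 2.8,"z": 0.1,"yaw": 4.5}
    - {"x": 10.9,"y": 3.4,"z": 0.2,"yaw": 4.5}
    - {"x": 11.5,"y": 4.0,"z": 0.2,"yaw": 4.5}
    - {"x": 12.0,"y": 4.7,"z": 0.2,"yaw": 4.5}
    - {"x": 12.4,"y": 5.4,"z": 0.2,"yaw": 4.5}
    - {"x": 12.9,"y": 6.5,"z": 0.3,"yaw": 4.5}
    - {"x": 12.9,"y": 6.5,"z": 0.3,"yaw": 4.5}

```text
clock: 9.25
eef_pos: [0.4872, 0.1955, 0.1021]
tool_rot: [0.655, 0.756, 0.015, -0.02]
ft_force: [0.3, -0.3, -0.6]
grip_width: -0.0
grasp_force: 0.0
```

>>> move_arm:
  motion:
    - {"x": 0.2,"y": 0.6,"z": 0,"yaw": 0}
    - {"x": 0.3,"y": 1.2,"z": 0,"yaw": 0}
    - {"x": 0.3,"y": 1.2,"z": 0,"yaw": 0}
    - {"x": 0.3,"y": 1.2,"z": 0,"yaw": 0}

```text
clock: 9.75
eef_pos: [0.4979, 0.1991, 0.1023]
tool_rot: [0.655, 0.755, 0.014, -0.02]
ft_force: [-1.1, -0.1, -0.2]
grip_width: -0.0001
grasp_force: 0.0
```

Run:
```python
from h import *
w=bot.camera("wrist"); s=bot.camera("side"); cv2.imwrite("pics/w3.png",w)
cv2.imwrite("pics/ws3.png",cv2.resize(np.hstack([w,cv2.resize(s[100:310,170:390],(440,420))]),None,fx=.79,fy=.79))
o=bot.get_obs(); print(o["ft_force"],o["eef_pos"])
for n in ("vent_lever","transmitter_lever"):
    fit("wrist",n)
```

```text
[-0.10897881 -1.20782499 -0.37220416] [0.49773744 0.19899306 0.10235359]
vent_lever 0.94 3667 rect mm [[503.0, 231.0], [512.0, 191.0], [530.0, 196.0], [521.0, 235.0]]
```

View pics/ws3.png

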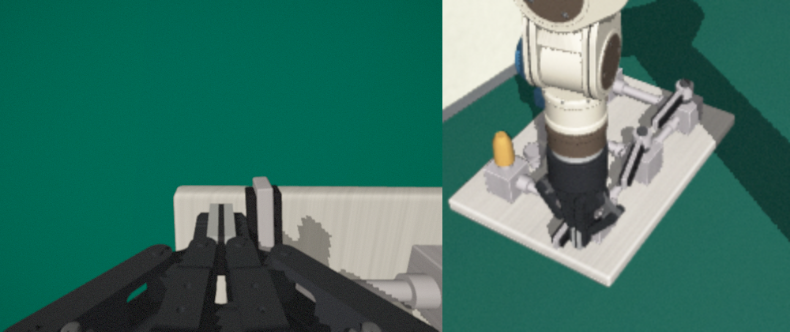

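The finger lies beside the vent lever, which is nearly shut. I push on to the stop.

>>> move_arm:
  motion:
    - {"x": 0,"y": 0.3,"z": 0,"yaw": 0}
    - {"x": 0,"y": 0.6,"z": 0,"yaw": 0}
    - {"x": 0,"y": 0.6,"z": 0,"yaw": 0}

```text
clock: 10.32
eef_pos: [0.5036, 0.2, 0.102]
tool_rot: [0.655, 0.755, 0.014, -0.02]
ft_force: [-1.1, 1.3, 0.8]
grip_width: -0.0
grasp_force: 0.4
```

>>> move_arm:
  motion:
    - {"x": 0,"y": 0.3,"z": 0,"yaw": 0}
    - {"x": 0,"y": 0.5,"z": 0,"yaw": 0}
    - {"x": 0,"y": 0.5,"z": 0,"yaw": 0}

```text
clock: 10.7
eef_pos: [0.5046, 0.2002, 0.1019]
tool_rot: [0.655, 0.755, 0.011, -0.022]
ft_force: [-10.2, -0.5, 8.5]
grip_width: 0.0001
grasp_force: 5.5
```

Run:
```python
from h import *
o=bot.get_obs(); print(np.round(o["joint_pos"],2), o["ft_force"].round(1))
print(shift(o["eef_pos"]-.03*EX), shift(o["eef_pos"]-.03*EX+[0,0,.09]))
for z in (.19,.103): p=at(T,.2,-1,r=.07,off=.043,z=z); print(p.round(3),shift(p))
```

```text
[ 0.35  0.42 -0.1   1.06  0.05  1.78] [-10.2  -0.5   8.5]
[ 0. -3.  0.] [ 0.4 -3.1 -8.9]
[0.567 0.067 0.19 ] [-13.7   4.2  -9.5]
[0.567 0.067 0.103] [-14.1   4.3  -0.8]
```

>>> move_arm:
  motion:
    - {"x": 0,"y": -1.5,"z": 0,"yaw": 0}
    - {"x": 0,"y": -3,"z": -1,"yaw": 0}
    - {"x": 0,"y": -3,"z": -5,"yaw": 0}
    - {"x": 0.3,"y": -3,"z": -9.5,"yaw": 0}
    - {"x": -3,"y": -1.5,"z": -9.5,"yaw": 0}
    - {"x": -7,"y": 0.5,"z": -9.5,"yaw": 0}
    - {"x": -11,"y": 2.5,"z": -9.5,"yaw": 0}
    - {"x": -13.7,"y": 4.2,"z": -9.5,"yaw": 0}
    - {"x": -13.7,"y": 4.2,"z": -9.5,"yaw": 0}
    - {"x": -13.7,"y": 4.2,"z": -9.5,"yaw": 0}

```text
clock: 11.95
eef_pos: [0.5701, 0.0668, 0.1906]
tool_rot: [0.655, 0.755, 0.014, -0.02]
ft_force: [0.1, -0.0, 0.4]
grip_width: -0.0001
grasp_force: 0.0
```

Run:
```python
from h import *
w=bot.camera("wrist"); s=bot.camera("side")
cv2.imwrite("pics/ws4.png",cv2.resize(np.hstack([w,cv2.resize(s[100:310,170:390],(440,420))]),None,fx=.79,fy=.79))
o=bot.get_obs(); print(o["ft_force"],o["eef_pos"],np.round(o["joint_pos"],2))
for n in ("vent_lever","transmitter_lever"): fit("wrist",n); fit("side",n)
print(shift(at(T,.2,-1,r=.07,off=.043,z=.103)))
print("tip px", proj("wrist",list(at(T,.2,-1,r=.07,off=.043,z=.103))))
```

```text
[-0.02788096  0.01750581  1.25226086] [0.56988361 0.06738837 0.19062544] [0.09 0.41 0.14 1.31 0.05 1.52]
vent_lever 0.93 5093 rect mm [[513.0, 195.0], [524.0, 110.0], [554.0, 114.0], [543.0, 199.0]]
transmitter_lever 0.75 3470 rect mm [[507.0, 83.0], [543.0, -1.0], [562.0, 7.0], [526.0, 91.0]]
transmitter_lever 0.9 405 rect mm [[487.0, 89.0], [548.0, -34.0], [576.0, -20.0], [515.0, 103.0]]
[-0.5 -0.3  8.7]
tip px [276.8421173 218.9174885]
```

View pics/ws4.png

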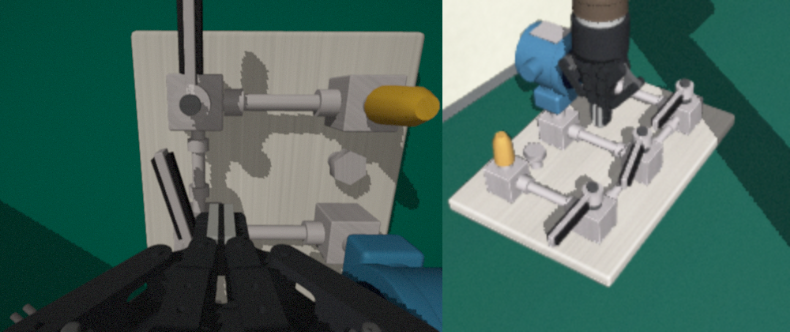

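The vent lever is square across its tube and fully shut. The finger hangs behind the transmitter lever, clear of the plug and the blue housing. I descend here.

>>> move_arm:
  motion:
    - {"x": -0.5,"y": -0.2,"z": 2,"yaw": 0}
    - {"x": -0.5,"y": -0.2,"z": 5,"yaw": 0}
    - {"x": -0.5,"y": -0.2,"z": 8,"yaw": 0}
    - {"x": -0.5,"y": -0.2,"z": 8.7,"yaw": 0}
    - {"x": -0.5,"y": -0.2,"z": 8.7,"yaw": 0}

```text
clock: 12.88
eef_pos: [0.568, 0.0658, 0.1032]
tool_rot: [0.655, 0.755, 0.014, -0.02]
ft_force: [0.3, -0.2, 0.7]
grip_width: -0.0002
grasp_force: 0.0
```

Run:
```python
from h import *
o=bot.get_obs(); print(o["ft_force"].round(1),o["eef_pos"].round(3))
for q in (.25,.4,.6,.8,1.0,1.2,1.4,1.57): print(q,shift(at(T,q,-1,r=.076 if q>.5 else .072,off=.019)))
```

```text
[ 0.3 -0.2  0.7] [0.568 0.066 0.103]
0.25 [-0.2 -2.8  0. ]
0.4 [-0.2 -3.9  0. ]
0.6 [-0.3 -5.6  0. ]
0.8 [-0.9 -7.   0. ]
1.0 [-1.9 -8.3 -0. ]
1.2 [-3.1 -9.3 -0.1]
1.4 [ -4.4 -10.1  -0.1]
1.57 [ -5.7 -10.5  -0.2]
```

>>> move_arm:
  motion:
    - {"x": -0.2,"y": -1.5,"z": 0,"yaw": 0}
    - {"x": -0.2,"y": -2.8,"z": 0,"yaw": 0}
    - {"x": -0.2,"y": -3.4,"z": 0,"yaw": 0}
    - {"x": -0.2,"y": -3.9,"z": 0,"yaw": 0}
    - {"x": -0.2,"y": -4.7,"z": 0,"yaw": 0}
    - {"x": -0.3,"y": -5.6,"z": 0,"yaw": 0}
    - {"x": -0.6,"y": -6.3,"z": 0,"yaw": 0}
    - {"x": -0.9,"y": -7.0,"z": 0,"yaw": 0}
    - {"x": -1.4,"y": -7.7,"z": 0,"yaw": 0}
    - {"x": -1.9,"y": -8.3,"z": 0,"yaw": 0}
    - {"x": -2.5,"y": -8.8,"z": 0,"yaw": 0}
    - {"x": -3.1,"y": -9.3,"z": 0,"yaw": 0}
    - {"x": -3.7,"y": -9.7,"z": 0,"yaw": 0}
    - {"x": -4.4,"y": -10.1,"z": 0,"yaw": 0}
    - {"x": -5.0,"y": -10.3,"z": 0,"yaw": 0}
    - {"x": -5.5,"y": -10.5,"z": 0,"yaw": 0}
    - {"x": -5.5,"y": -10.5,"z": 0,"yaw": 0}

```text
clock: 15.0
eef_pos: [0.4721, -0.0028, 0.1011]
tool_rot: [0.655, 0.755, 0.015, -0.021]
ft_force: [2.2, 5.2, -0.2]
grip_width: 0.0001
grasp_force: 2.7
```

>>> move_arm:
  motion:
    - {"x": -0.3,"y": 0,"z": 0,"yaw": 0}
    - {"x": -0.4,"y": 0,"z": 0,"yaw": 0}
    - {"x": -0.4,"y": 0,"z": 0,"yaw": 0}

```text
clock: 15.38
eef_pos: [0.4722, -0.003, 0.1011]
tool_rot: [0.654, 0.756, 0.018, -0.024]
ft_force: [0.0, 15.6, 2.8]
grip_width: -0.0001
grasp_force: 8.0
```

The arm did not advance while the force rose to 15 N, so the lever is at its stop. I back off, rise and check.

>>> move_arm:
  motion:
    - {"x": 1.5,"y": 0,"z": 0,"yaw": 0}
    - {"x": 3,"y": 0,"z": 0,"yaw": 0}
    - {"x": 3,"y": 0,"z": -4,"yaw": 0}
    - {"x": 3,"y": -2,"z": -9,"yaw": 0}
    - {"x": 2,"y": -6,"z": -12,"yaw": 0}
    - {"x": 0,"y": -10,"z": -14,"yaw": 0}
    - {"x": 0,"y": -12,"z": -14,"yaw": 0}
    - {"x": 0,"y": -12,"z": -14,"yaw": 0}
    - {"x": 0,"y": -12,"z": -14,"yaw": 0}

```text
clock: 16.5
eef_pos: [0.3559, -0.0312, 0.2412]
tool_rot: [0.655, 0.755, 0.014, -0.02]
ft_force: [0.4, -0.5, 0.5]
grip_width: -0.0003
grasp_force: 0.0
```

Run:
```python
from h import *
t=bot.camera("top"); s=bot.camera("side")
cv2.imwrite("pics/ts5.png",np.hstack([cv2.resize(t[110:270,210:410],(400,320)),cv2.resize(s[100:310,170:390],(335,320))]))
for n in ("vent_lever","transmitter_lever","blank_lever"): fit("top",n); fit("side",n)
o=bot.get_obs(); print(o["ft_force"].round(1),o["eef_pos"].round(3))
```

```text
vent_lever 0.8 317 rect mm [[513.0, 231.0], [527.0, 115.0], [552.0, 118.0], [538.0, 234.0]]
vent_lever 0.97 523 rect mm [[492.0, 234.0], [518.0, 107.0], [556.0, 115.0], [530.0, 241.0]]
transmitter_lever 0.9 294 rect mm [[454.0, -6.0], [457.0, -33.0], [573.0, -22.0], [571.0, 5.0]]
transmitter_lever 0.89 516 rect mm [[446.0, 16.0], [446.0, -32.0], [575.0, -30.0], [574.0, 18.0]]
blank_lever 0.7 11781 rect mm [[455.0, 185.0], [507.0, -212.0], [793.0, -176.0], [742.0, 222.0]]
blank_lever 0.68 273 rect mm [[534.0, -40.0], [562.0, -167.0], [589.0, -161.0], [562.0, -34.0]]
[ 0.4 -0.5 -0.1] [ 0.356 -0.031  0.241]
```

View pics/ts5.png

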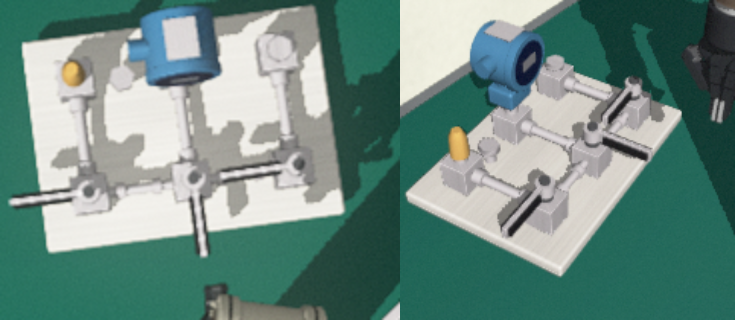

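The vent lever is square across its tube, the transmitter lever is in line towards the robot, the blank is shut, and the robot is clear.

```bash
python3 -c "
from workcell import bot
print(bot.job_done())"
```

```text
the job is handed in; nothing more can be done
None
```

I shut the vent valve first and then opened the transmitter valve, both pushed to their stops; by the last pictures the blank valve was still shut and the plug in place, the jar and wrench were never near the arm's path (not re-imaged), and the job is handed in, with no verdict shown.

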